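# Lock the vials into the shaker

## Task

The vials are loaded in the shaker: lock them in for the run. With the fingertips, swing the ball lever of the slotted disc upright so that its slot lines up with the flat keeper bar, push the bar by its end plate over the vials and fully home through the disc, then swing the lever well over to either side (past 45 degrees) so that the disc traps the bar. Only push, gently; grip nothing, and leave the vials and the things round about where they are.

Things in the scene. Friction and masses are not known exactly. Their poses are not given: they have to be found in the camera images.
- shaker: Small white bench shaker with a four-vial carrier on its deck; heavy, it stays put. Housing 150 mm (x) x 205 mm (y) x 46 mm high, deck at z = 60 mm. Origin: centre of its underside on the bench. Its +y is the direction in which the keeper bar is pushed in, to the left; its +x points to the back of the bench; z up; yaw within 0.3 rad of the world.
- carrier_mid (a point): Point on the bar's line midway between the wells: x 0, y 0, z 126 mm in the shaker's frame (axes as the shaker's). Wells lie at y = -52.5, -17.5, 17.5, 52.5 mm. The vials' caps reach z = 120 mm, 3 mm below the bar. Grey cheek plates, 56 mm (-y end) and 72 mm (+y end) wide, stand at y = -74 to -82 and 74 to 82 mm, up to z = 140 mm.
- disc_axis (a point): Centre of the locking disc: x 0, y 89, z 126 mm in the shaker's frame (axes as the shaker's). Steel disc, 48 mm across, 8 mm thick, upright outside the +y cheek plate, turning about the shaker's y axis; slot 22 x 9 mm through its middle. Two screw heads beside it (28 mm to each side, up to 14 mm above this point) stop the lever; nothing else is near the lever.
- lever_ball (a point): Centre of the black ball, 18 mm across, at the end of the disc's round steel lever (9 mm thick), both polished. The lever stands out of the disc's rim, square to the slot; the ball's centre is 64 mm from disc_axis, in the disc's plane. Push ball or lever sideways (along the shaker's x) to turn the disc.
- disc (a joint): Disc angle, rad. 0: lever straight up, slot level, in line with the flat bar. Positive: lever leans to the shaker's +x (back of the bench). Stops at -1.05 and 1.05, no detent; friction (0.07 N m, 1 to 2 N at the ball) keeps it where it is left. The bar passes the slot only within about 0.2 rad of 0. Starts at 0.5 to 0.9.
- bar (a joint): Travel of the flat steel keeper bar (18 mm wide, 5 mm thick) along the shaker's +y, m. 0: drawn out; 0.080: home at its stop. Its tip meets the disc at 0.050 to 0.054 and goes on only if the slot is level. At 0.076 to 0.080 a round waist, 6 mm thick, lies in the disc; only there does the disc turn again, which traps the bar. Friction 2 N; stays where left. Starts at 0 to 0.03.
- push_plate (a point): Middle of the outer face (towards the shaker's -y) of the upturned steel plate at the bar's outer end: 32 mm wide (x), 30 mm high (z from 124 to 154 mm), 6 mm thick. Press it towards the shaker's +y. In the shaker's frame this face is at y = -180 mm drawn out and -100 mm at home; below it there is free space down to the bench.
- vial_a_mid (a point): Half-way up (28 mm) one of the four capped sample vials, 27 mm in diameter and 55 to 57 mm tall, standing loose in the carrier's wells (well floor 63 mm over the bench); which vial stands in which well varies. Leave in place.
- vial_b_mid (a point): Half-way up (28 mm) one of the four capped sample vials, 27 mm in diameter and 55 to 57 mm tall, standing loose in the carrier's wells (well floor 63 mm over the bench); which vial stands in which well varies. Leave in place.
- vial_c_mid (a point): Half-way up (28 mm) one of the four capped sample vials, 27 mm in diameter and 55 to 57 mm tall, standing loose in the carrier's wells (well floor 63 mm over the bench); which vial stands in which well varies. Leave in place.
- vial_d_mid (a point): Half-way up (28 mm) one of the four capped sample vials, 27 mm in diameter and 55 to 57 mm tall, standing loose in the carrier's wells (well floor 63 mm over the bench); which vial stands in which well varies. Leave in place.
- sample_jar_mid (a point): Bystander: sample jar with red lid behind the shaker, 59 mm across, 63 mm high; the point is its centre.
- spare_vial_mid (a point): Bystander: small capped vial, 23 mm across, 45 mm high, standing on the bench below the drawn-out end of the bar; the point is its centre.

How it is judged:
By the outcome, as a careful person would: the job done as asked, in the order asked, and still so for the second after the job is handed in, with the robot touching nothing.
It also fails if it takes over 58 s, if anything falls off the work surface, if the arm or the gripper's body presses on something with over 40 N, if the wrist force passes 120 N, or if a joint passes its speed limit or range.

## Robot

A 6-joint arm with a two-finger parallel gripper is mounted at the origin on a cart in front of the work surface, level with it; the furniture and walls round the work are solid. World frame = base frame: x ahead of the robot, y to its left, z up, the work surface at z = 0. Lengths are in m, angles in rad, forces in N, time in s.
With the tool pointing down it reaches from about 0.375 to 0.975 m from the base axis. Payload 3.8 kg.
Tool frame: the origin (TCP) lies where the fingers leave the gripper's body, on its centre line; the fingertips stand 73 mm ahead of it and the grasp point (between the pads) lies 54 mm ahead of it (nose_length is the distance from the TCP to the fingertips, in m); z points along the fingers, y is the line along which they close (so a half turn about z gives the same grasp; the last joint's range is limited). The gripper opens to 85 mm and grips with 20 to 120 N. Pads are 22 mm wide; open, the fingers measure 114 mm over their backs; the gripper's body (76 mm by 85 mm) begins 54 mm behind the grasp point. The pads swing forward as they close: fully open they stand 13 mm farther back than shut.
Start: joints at [-1.233, 0.264, 1.604, -0, 1.274, -0.037], TCP at [0.247, -0.628, 0.304] pointing down, gripper open.
Joint ranges: [-2.63, 2.63], [-0.94, 2.18], [0.31, 2.57], [-1.31, 4.45], [0, 2.66], [-2.55, 2.55]. Speed limits (rad/s): [2.57, 2.57, 3.14, 3.14, 3.14, 3.14].

## Interface

Orientations are given as a rotation vector (axis times angle).
In Python, from workcell import read_state, read_camera, calibration, finish_job, look_for, cut_out, tip_of, nose_length gives the robot as it stands.
- The arm moves only by the tool step_arm, never from a script. Its argument "targets" is a list of rows, each a list of 3 entries, a list of its own where there are three numbers: the turn, a rotation vector about the tool's x, y, z in rad, then the shift along the tool's x, y, z in mm, then the finger opening in mm, from 0 to 85.4. In form: [[[ax, ay, az], [x, y, z], grip], ...]. A call has 1 to 5 rows; each row shifts and turns the commanded pose from where the row before left it, along the tool's axes as they then stand; what a row does not reach is not made up. A row lasts 1/12 s, in which the tool goes at most 41.7 mm and 7.16 degrees, less where a joint would pass 70% of its speed; a pose out of reach is approached as far as the arm can. A call with a gripper value outside its range is refused whole. The fingers move at their own pace and stop on an object; "grip_force" is the grip in N (left out, the last holds). Time passes only in rows, so rows that do not move let the fingers close. It gives the time, the measured TCP pose, the force, the opening and the grip force at its end, in the units of the state.
- read_state(): the state, without advancing time (a new reading comes with each control period).
- read_camera(name): name is "scene" or "top" or "wrist"; returns the picture (480x640x3 uint8, red, green, blue); there is no depth.
- calibration(name): a dict with "camera_matrix" (3x3 intrinsics, pixels), "dist_coeffs" ([k1, k2, p1, p2, k3] as OpenCV has them; the pictures are not rectified), "R" (3x3) and "t" (3): a world point X has camera coordinates R X + t. Camera axes: x right, y down, z forward; pixel columns grow to the right and rows downward; lengths in m; the calibration is good to about 2 mm. A picture is of the moment at which its call begins: read the wrist's pose just before it. calibration takes no time and is no camera call; for the wrist camera it gives the pose at the moment of the call.
- finish_job(): hands the job in; it is judged then, once.
Trained networks look in the newest picture that a camera, given by its name, has taken for a name from the list of things; names that differ only in an ending like _2 or _b are one class to them, and where a whole thing is asked for, a point or a joint stands for the part that bears it (a point fixed in the world has none). Each returns a list of dicts, best first, with "score" (0 to 1); they miss things now and then, are a little off and sometimes report something else, mostly with a low value. They report only what shows in the picture. A call takes as long as a camera call.
- look_for(camera, query): "extent" ([left, top, right, bottom] in pixels, round what is visible of it).
- cut_out(camera, query): "region" (480x640 bool, what is visible of it) and "extent" ([left, top, right, bottom] in pixels, round what is visible of it).
- tip_of(camera, query): "at" ([row, column] in pixels: a listed point, or the origin of a listed thing).
The state is a dict: "time": time; "q": joint angles; "joint_vel": joint speeds; "joint_torque": joint torques, N m; "tool_pos": TCP position; "tcp_rot": TCP orientation; "wrist_force": force on the tool from outside, world axes, zero at the start; "torque": the same for the moment, N m; "width": opening from 0.0 (shut) to 1.0 (fully open); "grip_force": force on a finger pad.
Only numpy, scipy, OpenCV 4.12 (cv2) and the standard library are available. Lean on these libraries where they do the work, as an engineer would, in place of code of your own. Each camera call takes 0.05 s, during which the arm holds its last target. There are 200 camera calls.

## Working session

There is one attempt and no reset: what is moved stays moved. The work goes in short steps, Python scripts to look and compute and a tool call to move; the robot and the scene stay as the last step left them, time stands still between calls to the robot, and variables do not carry over. Pictures are saved under pics/ and viewed, at most 10 in all, crops included, and the job is handed in when it is done.

Besides the shell and the picture viewer there is one more tool, called as name(argument=value, ...) on one line, values as JSON. step_arm: Moves the arm, as the interface text tells. Its arguments: {"type":"object","properties":{"targets":{"type":"array","items":{"type":"array"}},"grip_force":{"type":"number"}},"required":["targets"]}

```bash
mkdir -p pics; ls
cat > h.py <<'E'
import numpy as np, cv2
from scipy.spatial.transform import Rotation as Ro
from workcell import *
def rays(cam,px,c=None):
    c=c or calibration(cam); K=np.array(c["camera_matrix"]);R=np.array(c["R"]);t=np.array(c["t"])
    u=cv2.undistortPoints(np.array([[px]],float),K,np.array(c["dist_coeffs"]))[0,0]
    d=R.T@np.array([u[0],u[1],1]); return -R.T@t,d/np.linalg.norm(d)
def proj(cam,X,c=None):
    c=c or calibration(cam)
    return cv2.projectPoints(np.array(X,float).reshape(-1,3),cv2.Rodrigues(np.array(c["R"],float))[0],np.array(c["t"],float),np.array(c["camera_matrix"]),np.array(c["dist_coeffs"]))[0][:,0]
E
python3 - <<'E'
from h import *
for cam in ["scene","top"]:
    im=read_camera(cam); cv2.imwrite(f"pics/{cam}0.png",im[:,:,::-1])
    for q in ["shaker","carrier_mid","disc_axis","lever_ball","push_plate","spare_vial_mid","sample_jar_mid"]:
        r=tip_of(cam,q); print(cam,q,[(np.round(x["at"],1).tolist(),round(x["score"],2)) for x in r[:2]])
    c=calibration(cam); print(np.round(-np.array(c["R"]).T@np.array(c["t"]),3))
s=read_state();print(s["time"],s["tool_pos"],s["tcp_rot"],nose_length)
E
```

```text
pics
scene shaker [([327.7, 338.0], 0.57)]
scene carrier_mid [([263.8, 338.8], 0.94), ([327.8, 336.5], 0.68)]
scene disc_axis [([277.0, 296.7], 0.68)]
scene lever_ball [([240.4, 285.1], 0.85)]
scene push_plate [([238.1, 399.7], 0.76)]
scene spare_vial_mid [([282.6, 397.0], 0.64)]
scene sample_jar_mid [([266.1, 276.0], 0.89), ([282.8, 395.6], 0.45)]
[-0.008  0.34   0.523]
top shaker [([285.0, 308.4], 0.85), ([287.2, 391.9], 0.45)]
top carrier_mid [([281.3, 257.6], 0.64), ([287.1, 311.5], 0.63)]
top disc_axis [([279.2, 259.5], 0.73)]
top lever_ball [([258.7, 259.1], 0.76), ([287.9, 336.8], 0.35)]
top push_plate [([292.9, 399.3], 0.83)]
top spare_vial_mid [([284.1, 393.1], 0.46), ([283.7, 282.6], 0.36)]
top sample_jar_mid [([175.6, 320.6], 0.63)]
[ 0.499 -0.181  0.992]
0.8 [ 0.24712054 -0.62814901  0.30394981] [3.08646356e+00 5.85314583e-01 2.96360386e-05] 0.0726
```

View pics/scene0.png

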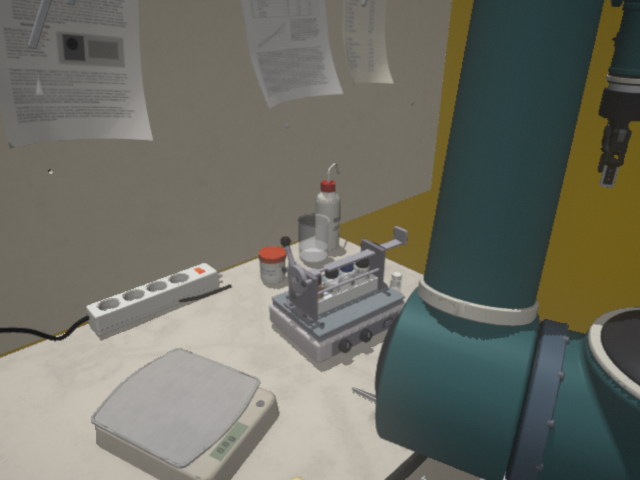

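View pics/top0.png

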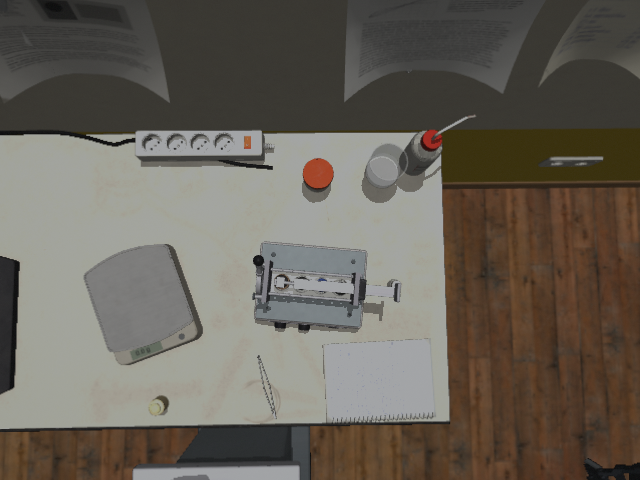

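```bash
cat > fit.py <<'E'
from h import *
from scipy.optimize import least_squares
C={c:calibration(c) for c in ["scene","top"]}
obs=[("scene","c",(338.8,263.8)),("scene","d",(296.7,277.0)),("scene","l",(285.1,240.4)),("scene","p",(399.7,238.1)),
("top","c",(311.5,287.1)),("top","d",(259.5,279.2)),("top","l",(259.1,258.7)),("top","p",(399.3,292.9))]
def model(v):
    x,y,yaw,b,a=v;R=Ro.from_euler('z',yaw).as_matrix();o=np.array([x,y,0])
    P=dict(c=[0,0,.126],d=[0,.089,.126],l=[.064*np.sin(a),.089,.126+.064*np.cos(a)],p=[0,-.18+b,.139])
    return {k:o+R@np.array(q) for k,q in P.items()}
def res(v):
    P=model(v);return np.concatenate([proj(c,P[k],C[c])[0]-px for c,k,px in obs])
if __name__=="__main__":
    r=least_squares(res,[.5,-.15,0,.015,.7],loss="soft_l1",f_scale=2)
    print(np.round(r.x,4));print(np.round(res(r.x).reshape(-1,2),1));print({k:np.round(q,3) for k,q in model(r.x).items()})
E
python3 fit.py
```

```text
[ 0.4956 -0.186  -0.1133  0.0313  0.5276]
[[ 1.  -0.1]
 [ 0.3  2.1]
 [ 0.4  0.9]
 [ 1.9 -2.6]
 [-0.5 -3.2]
 [ 0.4 -0.6]
 [-0.3 -0.1]
 [-1.6 -0.1]]
{'c': array([ 0.496, -0.186,  0.126]), 'd': array([ 0.506, -0.098,  0.126]), 'l': array([ 0.538, -0.101,  0.181]), 'p': array([ 0.479, -0.334,  0.139])}
```

step_arm(targets=[[[0,0,0.122],[0,0,-20],0],[[0,0,0.122],[0,0,-20],0],[[0,0,0.122],[0,0,-20],0],[[0,0,0.122],[0,0,-20],0],[[0,0,0],[0,0,0],0]])

```text
time: 1.22
tool_pos: [0.2476, -0.6297, 0.3898]
tcp_rot: [3.128, -0.183, 0.005]
wrist_force: [0.1, 0.2, 1.3]
width: 0.3
grip_force: 0.0
```

step_arm(targets=[[[0,0,0],[16,-34,0],0],[[0,0,0],[16,-34,0],0],[[0,0,0],[16,-34,0],0],[[0,0,0],[16,-34,0],0],[[0,0,0],[16,-34,0],0]])

```text
time: 1.63
tool_pos: [0.3462, -0.4666, 0.383]
tcp_rot: [-3.136, 0.175, 0.001]
wrist_force: [0.2, -0.1, 1.0]
width: 0.002
grip_force: 0.0
```

step_arm(targets=[[[0,0,0],[16,-34,0],0],[[0,0,0],[16,-34,0],0],[[0,0,0],[16,-34,0],0],[[0,0,0],[16,-34,0],0],[[0,0,0],[16,-34,0],0]])

```text
time: 2.05
tool_pos: [0.4449, -0.3065, 0.3832]
tcp_rot: [-3.137, 0.174, 0.0]
wrist_force: [1.0, -0.4, -0.2]
width: -0.004
grip_force: 0.0
```

```bash
cat > look.py <<'E'
from h import *; import sys
s=read_state(); c=calibration("wrist"); im=read_camera("wrist"); cv2.imwrite(f"pics/{sys.argv[1]}.png",im[:,:,::-1])
print(s["time"],s["tool_pos"],Ro.from_rotvec(s["tcp_rot"]).as_matrix().round(3).tolist(),s["wrist_force"])
print("cam",np.round(-np.array(c["R"]).T@np.array(c["t"]),3),np.round(c["R"],2).tolist())
for q in ["carrier_mid","disc_axis","lever_ball","push_plate"]:
    r=tip_of("wrist",q); print(q,[(np.round(x["at"],1).tolist(),round(x["score"],2)) for x in r[:2]])
E
python3 look.py w1
```

```text
2.05 [ 0.44486759 -0.30653961  0.38320659] [[0.994, -0.111, -0.0], [-0.111, -0.994, 0.0], [-0.0, -0.0, -1.0]] [ 0.97815481 -0.44392992 -0.18714549]
cam [ 0.519 -0.315  0.452] [[-0.11, -0.99, -0.0], [-0.95, 0.11, 0.29], [-0.29, 0.03, -0.96]]
carrier_mid [([180.6, 186.8], 0.75)]
disc_axis [([182.1, 96.3], 0.81)]
lever_ball [([147.3, 50.0], 0.6)]
push_plate [([177.3, 339.7], 0.74)]
```

```bash
cat > fit2.py <<'E'
import fit; from fit import *
C["wrist"]=calibration("wrist")
obs+= [("wrist","c",(186.8,180.6)),("wrist","d",(96.3,182.1)),("wrist","l",(50.0,147.3)),("wrist","p",(339.7,177.3))]*2
r=least_squares(res,[.5,-.15,0,.015,.7],loss="soft_l1",f_scale=2)
print(np.round(r.x,4));print(np.round(res(r.x).reshape(-1,2),1).tolist());print({k:np.round(q,3) for k,q in model(r.x).items()})
E
python3 fit2.py
```

```text
[ 0.4936 -0.1849 -0.0964  0.031   0.581 ]
[[1.4, 0.5], [1.2, 3.1], [-0.1, 2.3], [1.6, -2.6], [-1.1, -2.1], [-0.4, 1.4], [-1.1, 0.3], [-1.9, -0.4], [-1.6, -1.5], [1.5, -0.6], [0.6, 0.1], [0.1, 0.5], [-1.6, -1.5], [1.5, -0.6], [0.6, 0.1], [0.1, 0.5]]
{'c': array([ 0.494, -0.185,  0.126]), 'd': array([ 0.502, -0.096,  0.126]), 'l': array([ 0.537, -0.1  ,  0.179]), 'p': array([ 0.479, -0.333,  0.139])}
```

View pics/w1.png

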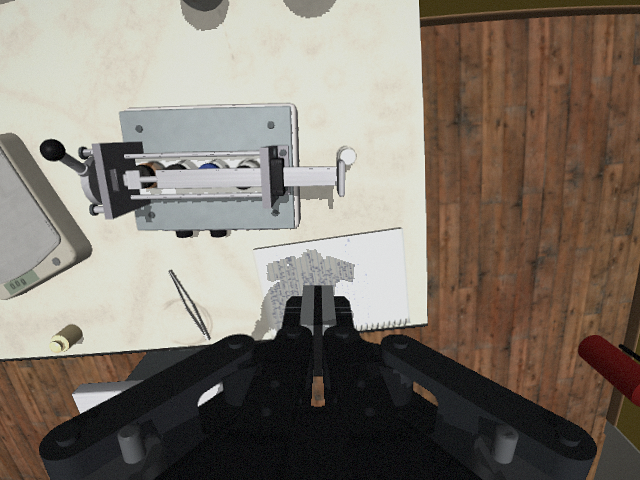

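step_arm(targets=[[[0,0,0],[22,-34,0],0],[[0,0,0],[22,-34,0],0],[[0,0,0],[22,-34,0],0],[[0,0,0],[22,-34,0],0],[[0,0,0],[22,-34,0],0]])

```text
time: 2.72
tool_pos: [0.5735, -0.1525, 0.3836]
tcp_rot: [3.136, -0.181, -0.0]
wrist_force: [1.2, -0.6, -0.2]
width: 0.0
grip_force: 0.0
```

step_arm(targets=[[[0,0,0],[0,-34,25],0],[[0,0,0],[0,-8,35],0],[[0,0,0],[0,0,35],0],[[0,0,0],[0,0,0],0],[[0,0,0],[0,0,0],0]])

```text
time: 3.13
tool_pos: [0.576, -0.1116, 0.2866]
tcp_rot: [-3.136, 0.179, 0.01]
wrist_force: [0.4, -0.8, -0.0]
width: -0.002
grip_force: 0.0
```

```bash
python3 look.py w2
```

```text
3.1333 [ 0.57597814 -0.11162066  0.28655267] [[0.993, -0.114, -0.006], [-0.114, -0.993, 0.001], [-0.006, -0.0, -1.0]] [ 0.44985352 -0.76896987 -0.0286565 ]
cam [ 0.65  -0.121  0.355] [[-0.11, -0.99, -0.0], [-0.95, 0.11, 0.3], [-0.3, 0.04, -0.95]]
carrier_mid [([332.8, 421.4], 0.59)]
disc_axis []
lever_ball [([333.6, 608.8], 0.39)]
push_plate [([334.4, 608.8], 0.66)]
```

View pics/w2.png

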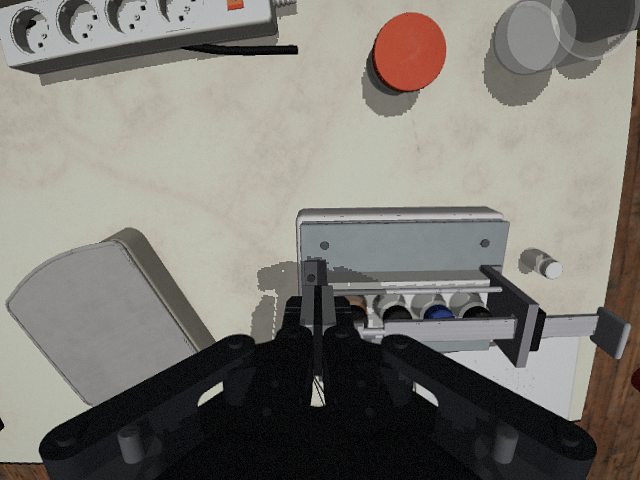

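step_arm(targets=[[[0,0,0],[4,-6,26],0],[[0,0,0],[0,0,26],0],[[0,0,0],[0,0,0],0],[[0,0,0],[0,0,0],0]])

```text
time: 3.72
tool_pos: [0.5818, -0.1053, 0.2371]
tcp_rot: [-3.136, 0.178, 0.003]
wrist_force: [0.4, 0.0, 0.6]
width: 0.003
grip_force: 0.0
```

Run:
```python
from h import *
s=read_state();print(s["time"],s["tool_pos"],s["wrist_force"])
im=read_camera("scene")[200:340,220:430]; cv2.imwrite("pics/s1.png",cv2.resize(im[:,:,::-1],None,fx=3.8,fy=3.8,interpolation=cv2.INTER_CUBIC))
```

```text
3.7167 [ 0.58178125 -0.10534217  0.23712281] [0.37240719 0.02275289 0.57367021]
```

View pics/s1.png

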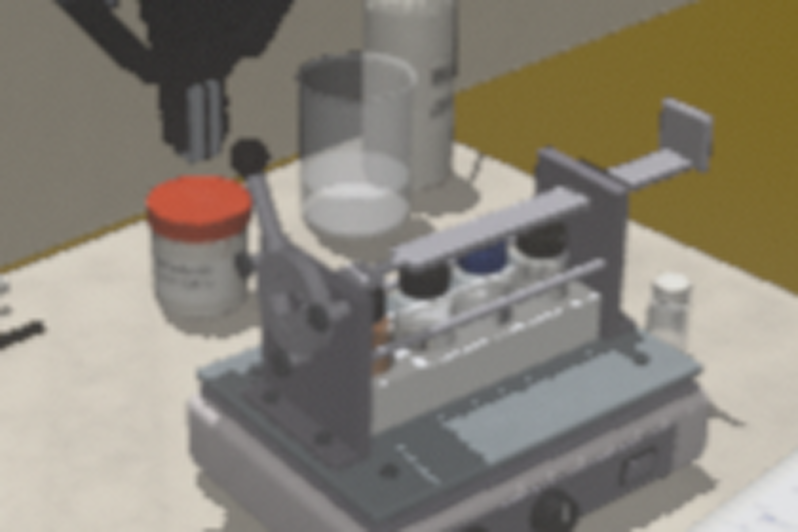

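step_arm(targets=[[[0,0,0],[-10,0,0],0],[[0,0,0],[-10,0,0],0],[[0,0,0],[-5,0,0],0],[[0,0,0],[-5,0,0],0],[[0,0,0],[-5,0,0],0]])

```text
time: 4.18
tool_pos: [0.5479, -0.1013, 0.2387]
tcp_rot: [3.136, -0.178, 0.006]
wrist_force: [2.4, -0.7, 1.4]
width: 0.002
grip_force: 1.1
```

step_arm(targets=[[[0,0,0],[-5,0,0],0],[[0,0,0],[-5,0,0],0],[[0,0,0],[-5,0,0],0],[[0,0,0],[0,0,0],0],[[0,0,0],[0,0,0],0]])

```text
time: 4.6
tool_pos: [0.5318, -0.0993, 0.2367]
tcp_rot: [-3.136, 0.178, 0.003]
wrist_force: [0.2, -0.0, -0.0]
width: -0.0
grip_force: 0.0
```

```bash
cat > ang.py <<'E'
from h import *
import sys
s=read_state();print(s["time"],s["tool_pos"],s["wrist_force"])
d=np.array([.502,-.096,.126]);ex=np.array([np.cos(.1),-np.sin(.1),0])
print("tcp x",(s["tool_pos"]-d)@ex)
for cam in ["scene","top"]:
    im=read_camera(cam)
    for q in ["lever_ball","push_plate"]:
        r=tip_of(cam,q); print(cam,q,[(np.round(x["at"],1).tolist(),round(x["score"],2)) for x in r[:2]])
    P=[d+.064*(np.sin(a)*ex+np.cos(a)*np.array([0,0,1])) for a in (.2,0,-.2,-.8,-1.05)]
    ey=np.array([np.sin(.1),np.cos(.1),0]); o=np.array([.4936,-.1849,0])
    Q=[o+ey*(-.18+b)+[0,0,.139] for b in (.03,.05,.08)]
    print("ball pred .2,0,-.2,-.8,-1.05",proj(cam,P).round(0).tolist(),"plate .03 .05 .08",proj(cam,Q).round(0).tolist())
    if len(sys.argv)>1: cv2.imwrite(f"pics/{sys.argv[1]}_{cam}.png",cv2.resize((im[200:340,220:430] if cam=="scene" else im[230:340,230:430])[:,:,::-1],None,fx=3.8,fy=3.8,interpolation=cv2.INTER_CUBIC))
E
python3 ang.py s2
```

```text
4.6 [ 0.53180383 -0.09928061  0.23674714] [ 0.24285469 -0.03640159 -0.03576465]
tcp x 0.02998245161870425
scene lever_ball [([240.8, 295.7], 0.69)]
scene push_plate [([236.3, 402.8], 0.71)]
ball pred .2,0,-.2,-.8,-1.05 [[293.0, 243.0], [297.0, 245.0], [302.0, 248.0], [315.0, 267.0], [319.0, 277.0]] plate .03 .05 .08 [[402.0, 235.0], [394.0, 238.0], [383.0, 242.0]]
top lever_ball [([286.1, 300.8], 0.6)]
top push_plate [([294.6, 398.3], 0.8)]
ball pred .2,0,-.2,-.8,-1.05 [[256.0, 273.0], [255.0, 281.0], [254.0, 289.0], [253.0, 309.0], [254.0, 314.0]] plate .03 .05 .08 [[398.0, 293.0], [386.0, 292.0], [369.0, 290.0]]
```

View pics/s2_scene.png

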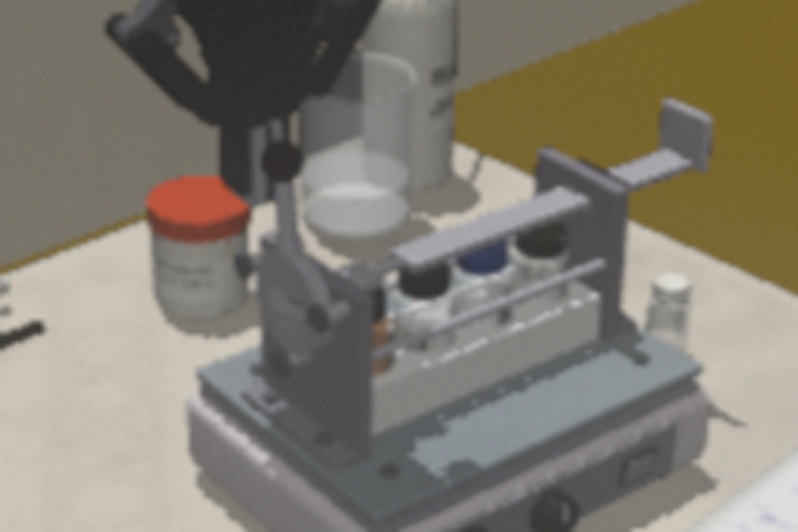

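step_arm(targets=[[[0,0,0],[-4,0,0],0],[[0,0,0],[-5,0,0],0],[[0,0,0],[0,0,0],0],[[0,0,0],[0,0,0],0]])

```text
time: 5.23
tool_pos: [0.5232, -0.0984, 0.2372]
tcp_rot: [-3.136, 0.178, 0.001]
wrist_force: [0.0, 0.0, -0.2]
width: 0.006
grip_force: 0.0
```

```bash
python3 ang.py
```

```text
5.2333 [ 0.52322204 -0.09835837  0.23720347] [ 0.01192349  0.03434635 -0.23569317]
tcp x 0.02135146373692248
scene lever_ball [([246.4, 297.2], 0.84), ([284.8, 328.1], 0.32)]
scene push_plate [([236.9, 400.0], 0.83), ([266.0, 273.9], 0.21)]
ball pred .2,0,-.2,-.8,-1.05 [[293.0, 243.0], [297.0, 245.0], [302.0, 248.0], [315.0, 267.0], [319.0, 277.0]] plate .03 .05 .08 [[402.0, 235.0], [394.0, 238.0], [383.0, 242.0]]
top lever_ball []
top push_plate [([293.3, 399.3], 0.57)]
ball pred .2,0,-.2,-.8,-1.05 [[256.0, 273.0], [255.0, 281.0], [254.0, 289.0], [253.0, 309.0], [254.0, 314.0]] plate .03 .05 .08 [[398.0, 293.0], [386.0, 292.0], [369.0, 290.0]]
```

step_arm(targets=[[[0,0,0],[15,0,0],0],[[0,0,0],[0,0,-30],0],[[0,0,0],[0,0,-35],0],[[0,0,0],[-10,30,-20],0],[[0,0,0],[-10,38,0],0]])

```text
time: 5.95
tool_pos: [0.5141, -0.1651, 0.3285]
tcp_rot: [3.135, -0.17, 0.015]
wrist_force: [1.1, -1.2, 0.1]
width: -0.004
grip_force: 0.0
```

step_arm(targets=[[[0,0,0],[-10,38,0],0],[[0,0,0],[-3,38,0],0],[[0,0,0],[0,38,0],0],[[0,0,0],[0,38,0],0],[[0,0,0],[0,38,0],0]])

```text
time: 6.37
tool_pos: [0.476, -0.3545, 0.3224]
tcp_rot: [3.136, -0.178, 0.0]
wrist_force: [1.4, 0.1, -0.3]
width: 0.003
grip_force: 0.0
```

step_arm(targets=[[[0,0,0],[0,31,0],0],[[0,0,0],[0,0,0],0],[[0,0,0],[0,0,0],0]])

```text
time: 6.62
tool_pos: [0.4726, -0.3851, 0.3217]
tcp_rot: [-3.135, 0.183, 0.001]
wrist_force: [-0.6, 0.8, -0.2]
width: 0.0
grip_force: 0.0
```

```bash
python3 ang.py; python3 look.py w3
```

```text
6.6167 [ 0.47259431 -0.38507439  0.32165205] [-0.64006482  0.76145065 -0.20807931]
tcp x -0.0003994955880940233
scene lever_ball [([243.2, 297.9], 0.93)]
scene push_plate [([235.6, 402.6], 0.56)]
ball pred .2,0,-.2,-.8,-1.05 [[293.0, 243.0], [297.0, 245.0], [302.0, 248.0], [315.0, 267.0], [319.0, 277.0]] plate .03 .05 .08 [[402.0, 235.0], [394.0, 238.0], [383.0, 242.0]]
top lever_ball [([280.8, 253.6], 0.66)]
top push_plate [([293.6, 397.2], 0.69), ([175.2, 319.6], 0.63)]
ball pred .2,0,-.2,-.8,-1.05 [[256.0, 273.0], [255.0, 281.0], [254.0, 289.0], [253.0, 309.0], [254.0, 314.0]] plate .03 .05 .08 [[398.0, 293.0], [386.0, 292.0], [369.0, 290.0]]
6.9167 [ 0.47355409 -0.38224545  0.32232339] [[0.994, -0.111, 0.0], [-0.111, -0.994, 0.0], [0.0, -0.0, -1.0]] [ 0.07580031 -0.47333344  0.32311338]
cam [ 0.548 -0.391  0.391] [[-0.11, -0.99, -0.0], [-0.95, 0.11, 0.29], [-0.29, 0.03, -0.96]]
carrier_mid [([233.2, 84.6], 0.76)]
disc_axis [([221.1, 92.3], 0.57)]
lever_ball []
push_plate [([235.9, 253.9], 0.91)]
```

View pics/w3.png

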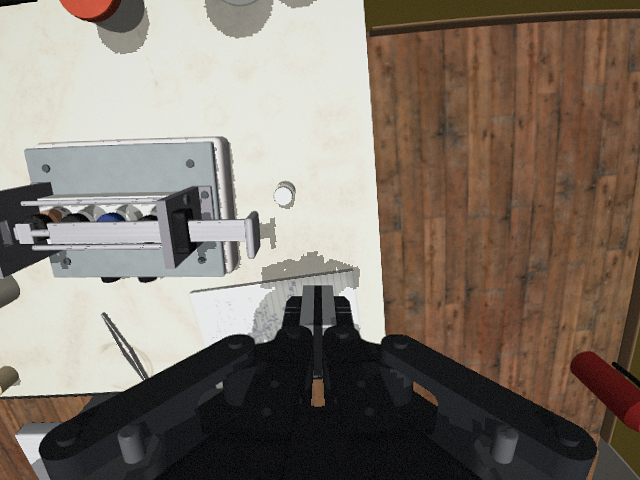

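Run:
```python
from h import *
o,d=rays("wrist",(253.9,235.9)); p=o+d*(.139-o[2])/d[2]
s=read_state();R=Ro.from_rotvec(s["tcp_rot"]).as_matrix()
print(p,R.T@(p-s["tool_pos"]))
```

```text
[ 0.47884278 -0.33386397  0.139     ] [-1.54543226e-04 -4.94961313e-02  1.83377241e-01]
```

step_arm(targets=[[[0,0,0],[0,0,38],0],[[0,0,0],[0,0,38],0],[[0,0,0],[0,0,38],0],[[0,0,0],[0,-10,3],0],[[0,0,0],[0,-5,0],0]])

```text
time: 7.58
tool_pos: [0.4732, -0.3662, 0.2019]
tcp_rot: [-3.131, 0.178, 0.009]
wrist_force: [0.7, 0.2, 0.2]
width: -0.004
grip_force: 0.0
```

step_arm(targets=[[[0,0,0],[0,-5,0],0],[[0,0,0],[0,-5,0],0],[[0,0,0],[0,-5,0],0],[[0,0,0],[0,-5,0],0],[[0,0,0],[0,-5,0],0]])

```text
time: 8.0
tool_pos: [0.4788, -0.3443, 0.2075]
tcp_rot: [3.133, -0.177, 0.005]
wrist_force: [0.1, -2.3, 1.3]
width: 0.001
grip_force: 1.2
```

step_arm(targets=[[[0,0,0],[0,-4,0],0],[[0,0,0],[0,-4,0],0],[[0,0,0],[0,-4,0],0],[[0,0,0],[0,-4,0],0],[[0,0,0],[0,0,0],0]])

```text
time: 8.42
tool_pos: [0.4795, -0.3271, 0.2051]
tcp_rot: [-3.136, 0.177, 0.0]
wrist_force: [0.6, -0.5, 0.2]
width: -0.002
grip_force: 0.2
```

```bash
python3 ang.py
```

```text
8.4167 [ 0.47950434 -0.32711602  0.20509263] [ 0.5837539  -0.54436587  0.24831536]
tcp x 0.0006898248199713417
scene lever_ball [([243.4, 300.5], 0.68), ([238.6, 393.1], 0.15)]
scene push_plate [([238.4, 392.0], 0.93), ([272.0, 356.8], 0.65)]
ball pred .2,0,-.2,-.8,-1.05 [[293.0, 243.0], [297.0, 245.0], [302.0, 248.0], [315.0, 267.0], [319.0, 277.0]] plate .03 .05 .08 [[402.0, 235.0], [394.0, 238.0], [383.0, 242.0]]
top lever_ball [([280.4, 251.2], 0.73)]
top push_plate []
ball pred .2,0,-.2,-.8,-1.05 [[256.0, 273.0], [255.0, 281.0], [254.0, 289.0], [253.0, 309.0], [254.0, 314.0]] plate .03 .05 .08 [[398.0, 293.0], [386.0, 292.0], [369.0, 290.0]]
```

step_arm(targets=[[[0,0,0],[0,-4,0],0],[[0,0,0],[0,-4,0],0],[[0,0,0],[0,-4,0],0],[[0,0,0],[0,0,0],0]])

```text
time: 9.05
tool_pos: [0.4807, -0.3151, 0.2049]
tcp_rot: [-3.136, 0.177, 0.001]
wrist_force: [-0.7, -0.7, 1.0]
width: 0.002
grip_force: 0.1
```

step_arm(targets=[[[0,0,0],[0,-4,0],0],[[0,0,0],[0,-4,0],0],[[0,0,0],[0,-4,0],0],[[0,0,0],[0,0,0],0]])

```text
time: 9.38
tool_pos: [0.4823, -0.3031, 0.2052]
tcp_rot: [-3.136, 0.177, 0.0]
wrist_force: [-1.1, 0.6, -0.1]
width: 0.002
grip_force: 0.0
```

step_arm(targets=[[[0,0,0],[0,-3,0],0],[[0,0,0],[0,-2,0],0],[[0,0,0],[0,-2,0],0],[[0,0,0],[0,0,0],0]])

```text
time: 9.72
tool_pos: [0.483, -0.2976, 0.2054]
tcp_rot: [3.135, -0.177, 0.0]
wrist_force: [-0.8, -4.4, -0.2]
width: -0.0
grip_force: 2.3
```

step_arm(targets=[[[0,0,0],[0,-2,0],0],[[0,0,0],[0,0,0],0],[[0,0,0],[0,0,0],0]])

```text
time: 9.97
tool_pos: [0.483, -0.2973, 0.2054]
tcp_rot: [3.132, -0.176, 0.001]
wrist_force: [-1.9, -10.0, -1.9]
width: -0.0
grip_force: 4.9
```

```bash
python3 ang.py s4
```

```text
9.9667 [ 0.48302058 -0.2972755   0.20543384] [-1.86685976 -9.9672352  -1.86714375]
tcp x 0.0012094169837884975
scene lever_ball [([241.8, 299.2], 0.94), ([276.7, 346.4], 0.71)]
scene push_plate [([240.6, 382.1], 0.86), ([288.8, 314.5], 0.62)]
ball pred .2,0,-.2,-.8,-1.05 [[293.0, 243.0], [297.0, 245.0], [302.0, 248.0], [315.0, 267.0], [319.0, 277.0]] plate .03 .05 .08 [[402.0, 235.0], [394.0, 238.0], [383.0, 242.0]]
top lever_ball [([281.4, 254.1], 0.61)]
top push_plate [([290.1, 339.3], 0.62), ([177.0, 319.0], 0.26)]
ball pred .2,0,-.2,-.8,-1.05 [[256.0, 273.0], [255.0, 281.0], [254.0, 289.0], [253.0, 309.0], [254.0, 314.0]] plate .03 .05 .08 [[398.0, 293.0], [386.0, 292.0], [369.0, 290.0]]
```

View pics/s4_scene.png

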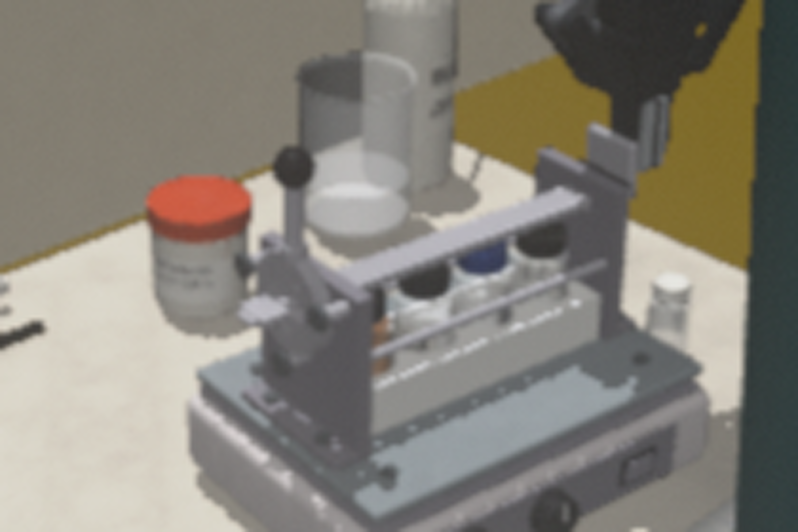

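step_arm(targets=[[[0,0,0],[0,15,0],0],[[0,0,0],[0,4,-35],0],[[0,0,0],[0,0,-35],0],[[0,0,0],[20,-25,0],0],[[0,0,0],[22,-30,0],0]])

```text
time: 10.68
tool_pos: [0.5305, -0.2664, 0.2793]
tcp_rot: [3.134, -0.185, 0.01]
wrist_force: [0.3, 0.6, -0.3]
width: 0.002
grip_force: 0.0
```

step_arm(targets=[[[0,0,0],[6,-35,0],0],[[0,0,0],[0,-38,0],0],[[0,0,0],[0,-38,0],0],[[0,0,0],[0,-38,0],0],[[0,0,0],[0,-17,0],0]])

```text
time: 11.1
tool_pos: [0.5541, -0.0959, 0.2753]
tcp_rot: [-3.134, 0.175, 0.0]
wrist_force: [-0.1, 0.4, -0.2]
width: -0.004
grip_force: 0.0
```

step_arm(targets=[[[0,0,0],[0,0,0],0],[[0,0,0],[0,0,0],0]])

```text
time: 11.27
tool_pos: [0.5541, -0.099, 0.2754]
tcp_rot: [-3.136, 0.174, -0.0]
wrist_force: [-0.7, 0.4, 0.2]
width: -0.005
grip_force: 0.0
```

```bash
python3 ang.py
```

```text
11.2667 [ 0.55407241 -0.09897536  0.27537498] [-0.67968448  0.44318578  0.22169341]
tcp x 0.052109303313880244
scene lever_ball [([241.3, 299.2], 0.78)]
scene push_plate [([243.5, 382.2], 0.75), ([271.6, 359.3], 0.37)]
ball pred .2,0,-.2,-.8,-1.05 [[293.0, 243.0], [297.0, 245.0], [302.0, 248.0], [315.0, 267.0], [319.0, 277.0]] plate .03 .05 .08 [[402.0, 235.0], [394.0, 238.0], [383.0, 242.0]]
top lever_ball []
top push_plate [([290.4, 370.4], 0.62)]
ball pred .2,0,-.2,-.8,-1.05 [[256.0, 273.0], [255.0, 281.0], [254.0, 289.0], [253.0, 309.0], [254.0, 314.0]] plate .03 .05 .08 [[398.0, 293.0], [386.0, 292.0], [369.0, 290.0]]
```

step_arm(targets=[[[0,0,0],[0,0,30],0],[[0,0,0],[0,0,16],0],[[0,0,0],[-10,0,0],0],[[0,0,0],[-10,0,0],0],[[0,0,0],[-6,0,0],0]])

```text
time: 11.98
tool_pos: [0.5267, -0.0972, 0.2298]
tcp_rot: [-3.136, 0.179, 0.001]
wrist_force: [-0.1, -0.1, -0.1]
width: -0.002
grip_force: 0.0
```

step_arm(targets=[[[0,0,0],[-5,0,0],0],[[0,0,0],[-5,0,0],0],[[0,0,0],[-5,0,0],0],[[0,0,0],[-5,0,0],0],[[0,0,0],[-5,0,0],0]])

```text
time: 12.4
tool_pos: [0.5036, -0.0942, 0.2303]
tcp_rot: [3.136, -0.178, 0.005]
wrist_force: [2.4, -0.4, -0.6]
width: -0.001
grip_force: 1.3
```

step_arm(targets=[[[0,0,0],[-5,0,0],0],[[0,0,0],[-5,0,0],0],[[0,0,0],[-5,0,0],0],[[0,0,0],[-5,0,0],0],[[0,0,0],[0,0,0],0]])

```text
time: 12.82
tool_pos: [0.4818, -0.0916, 0.2289]
tcp_rot: [-3.136, 0.178, 0.003]
wrist_force: [-0.5, 0.5, 0.6]
width: -0.003
grip_force: 0.3
```

```bash
python3 ang.py
```

```text
12.8167 [ 0.48181142 -0.09157049  0.22886887] [-0.49848491  0.46500308  0.62157997]
tcp x -0.020529931071948646
scene lever_ball [([270.1, 316.2], 0.58)]
scene push_plate [([242.3, 381.2], 0.67)]
ball pred .2,0,-.2,-.8,-1.05 [[293.0, 243.0], [297.0, 245.0], [302.0, 248.0], [315.0, 267.0], [319.0, 277.0]] plate .03 .05 .08 [[402.0, 235.0], [394.0, 238.0], [383.0, 242.0]]
top lever_ball []
top push_plate [([290.4, 370.7], 0.85)]
ball pred .2,0,-.2,-.8,-1.05 [[256.0, 273.0], [255.0, 281.0], [254.0, 289.0], [253.0, 309.0], [254.0, 314.0]] plate .03 .05 .08 [[398.0, 293.0], [386.0, 292.0], [369.0, 290.0]]
```

step_arm(targets=[[[0,0,0],[-4,0,0],0],[[0,0,0],[0,0,0],0],[[0,0,0],[20,0,0],0],[[0,0,0],[10,0,-30],0],[[0,0,0],[0,0,-40],0]])

```text
time: 13.53
tool_pos: [0.5078, -0.0944, 0.2955]
tcp_rot: [-3.135, 0.177, 0.014]
wrist_force: [1.0, -0.3, 0.3]
width: -0.0
grip_force: 0.0
```

step_arm(targets=[[[0,0,0],[25,0,-40],0],[[0,0,0],[30,0,-20],0],[[0,0,0],[30,0,0],0],[[0,0,0],[0,0,0],0],[[0,0,0],[0,0,0],0]])

```text
time: 13.95
tool_pos: [0.5913, -0.1041, 0.3539]
tcp_rot: [-3.136, 0.177, 0.002]
wrist_force: [-0.3, 0.2, -0.5]
width: 0.002
grip_force: 0.0
```

```bash
python3 ang.py s5
```

```text
13.95 [ 0.59129232 -0.10407717  0.35390547] [-0.29202307  0.22765884 -0.47926932]
tcp x 0.08965259841540497
scene lever_ball [([271.2, 316.3], 0.94), ([268.1, 270.6], 0.39)]
scene push_plate [([242.4, 379.3], 0.69)]
ball pred .2,0,-.2,-.8,-1.05 [[293.0, 243.0], [297.0, 245.0], [302.0, 248.0], [315.0, 267.0], [319.0, 277.0]] plate .03 .05 .08 [[402.0, 235.0], [394.0, 238.0], [383.0, 242.0]]
top lever_ball [([308.8, 252.4], 0.52)]
top push_plate [([289.0, 370.5], 0.94)]
ball pred .2,0,-.2,-.8,-1.05 [[256.0, 273.0], [255.0, 281.0], [254.0, 289.0], [253.0, 309.0], [254.0, 314.0]] plate .03 .05 .08 [[398.0, 293.0], [386.0, 292.0], [369.0, 290.0]]
```

View pics/s5_scene.png

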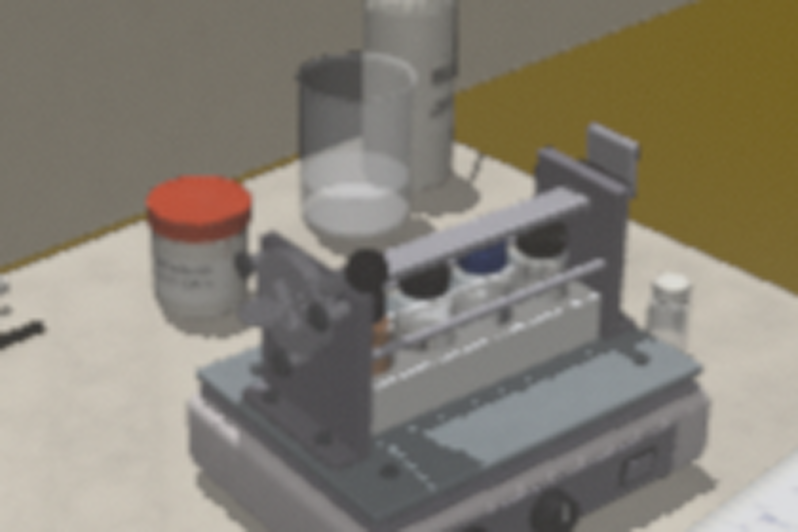

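step_arm(targets=[[[0,0,0],[-30,0,0],0],[[0,0,0],[-30,0,20],0],[[0,0,0],[-25,0,35],0],[[0,0,0],[0,0,35],0],[[0,0,0],[0,0,35],0]])

```text
time: 14.67
tool_pos: [0.5052, -0.0943, 0.2303]
tcp_rot: [3.136, -0.178, 0.004]
wrist_force: [0.8, -0.1, -1.2]
width: 0.001
grip_force: 0.0
```

step_arm(targets=[[[0,0,0],[-8,0,0],0],[[0,0,0],[-10,0,0],0],[[0,0,0],[-6,0,0],0],[[0,0,0],[-5,0,0],0],[[0,0,0],[0,0,0],0]])

```text
time: 15.08
tool_pos: [0.4772, -0.0911, 0.2312]
tcp_rot: [3.136, -0.178, 0.001]
wrist_force: [0.9, -0.1, -0.3]
width: -0.003
grip_force: 0.0
```

step_arm(targets=[[[0,0,0],[-3,0,0],0],[[0,0,0],[-2,0,0],0],[[0,0,0],[0,0,0],0]])

```text
time: 15.33
tool_pos: [0.4731, -0.0907, 0.2309]
tcp_rot: [3.136, -0.178, 0.001]
wrist_force: [-0.5, -0.6, 0.6]
width: -0.002
grip_force: 0.0
```

Pushed a few mm further without hitting the stop; withdrawing.

step_arm(targets=[[[0,0,0],[20,0,0],0],[[0,0,0],[10,0,-30],0],[[0,0,0],[0,0,-40],0],[[0,0,0],[25,0,-40],0],[[0,0,0],[30,0,-20],0]])

```text
time: 15.75
tool_pos: [0.5555, -0.1001, 0.3611]
tcp_rot: [3.136, -0.178, 0.008]
wrist_force: [1.5, -0.5, 1.1]
width: -0.002
grip_force: 0.0
```

step_arm(targets=[[[0,0,0],[0,0,0],0],[[0,0,0],[0,0,0],0],[[0,0,0],[0,0,0],0]])

```text
time: 16.0
tool_pos: [0.5541, -0.0998, 0.3548]
tcp_rot: [-3.136, 0.177, 0.004]
wrist_force: [-0.6, 0.5, -0.3]
width: 0.0
grip_force: 0.0
```

```bash
python3 ang.py s6 | grep -v pred
```

```text
16.0 [ 0.55411548 -0.09979107  0.35476684] [-0.5614626   0.53939919 -0.34452181]
tcp x 0.052233599150200885
scene lever_ball [([274.0, 319.0], 0.78)]
scene push_plate [([242.1, 380.4], 0.92)]
top lever_ball [([315.8, 254.0], 0.62)]
top push_plate [([292.7, 371.5], 0.61)]
```

Lever is now at about -1.0 rad, and the bar is home.

```bash
python3 -c "
from workcell import finish_job; print(finish_job())"
```

```text
the job is handed in; nothing more can be done
None
```

The job is handed in: the keeper bar is at its stop through the disc, and the lever is swung to about -1.0 rad (roughly 57°, towards the robot) by camera estimate, so the disc traps the bar. In the last picture I viewed, taken before a final small nudge of the lever, the vials and the things round about looked undisturbed.

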